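# Pull the white control knob off the chocolate melter for washing

### The job

The chocolate melter is due for cleaning: take the red-handled knob puller, slide its toes, resting lightly on the deck, in under the skirt of the white control knob until the back stop bears lightly against the skirt, and from there pull the knob straight up off its shaft. Then set it down in the shallow blue wash pan, the knob still lying level on the toes and the puller standing upright on the pan's floor. Be gentle: never press hard on the melter or the knob, do not touch the knob with the fingers, and leave the brown knob and everything else where they are.

Things in the scene. Friction and masses are not known exactly. Their poses are not given: they have to be found in the camera images.
- puller: Knob puller, about 90 g, a stainless stirrup with a red handle, standing on its two toes. Origin: on its underside, plumb below the handle's centre; z up, +x to the open front, y from leg to leg. Legs: inner faces at y = +-25.5 mm, outer +-29.5 mm, x = -27 to +7 mm; bridge over them from 32 to 36 mm height.
- puller_handle (a point): Centre of the puller's handle, 62 mm above its origin. The handle is a red plastic block 16 (x) x 30 (y) mm, from 36 to 88 mm above the puller's underside.
- puller_toes (a point): Midway between the tips of the puller's toes, on the ground, 18 mm ahead (+x) of its origin. The toes are flat strips on the ground, turned inwards from the legs as far as y = +-17 mm, 4 mm thick, from x = -27 to +18 mm of the puller's origin; the last 6 mm reach in only to y = +-20 mm. They fit under a knob's skirt with 1.5 mm to spare: find the deck by feel.
- puller_stop (a point): Middle of the front face of the puller's back stop, a plate between the legs, 4 to 15 mm above the ground, 22 mm behind (-x) the puller's origin. When it touches a knob's skirt the puller's origin lies under the knob's axis. Properly seated, it bears on the skirt, and the toes on the deck, with a few newtons.
- knob_white: White control knob, 30 g, on either melter shaft. Origin: centre of its underside, z up. Skirt 44 mm wide, 5 mm thick, underside 5.5 mm clear of the deck; 20 mm high in all. Sits on a black rubber collar 26 mm wide and 5.5 mm high. A snap catch holds it: resists a straight pull with 8 to 18 N, lets go in the first 2 to 3 mm, then slides freely; off its shaft after 17 mm.
- knob_brown: Dark brown knob of the same size on the melter's other shaft, 130 mm from the white one; stays on.
- melter: Two-well chocolate melter, fixed, 340 (x) x 300 (y) x 130 mm. Origin: centre of its underside; z up; -x is its front, towards the robot. Knob shafts at x = -95, y = +65 and -65 mm. The tank, from x = -40 mm back, is 130 mm high, with lid handles to 162 mm.
- deck_front (a point): Middle of the front edge of the melter's control deck, a hard level metal plate 85 mm above the table, 300 mm wide and 130 mm deep (back to the tank). The knob shafts are 75 mm behind this edge. The deck before, beside and between the knobs is flat and free.
- wash_pan: Shallow blue plastic wash pan, empty, fixed, 265 (x) x 175 (y) x 30 mm, walls and floor 3 mm thick, with an outward rim 283 x 193 mm. Origin: centre of its underside.
- pan_floor (a point): Centre of the wash pan's inner floor, 3 mm above the table.
- small_bowl: Small loose steel bowl, 110 mm wide, 50 mm high; a bystander. Origin: centre of its underside.
- nozzle_a: Loose steel piping nozzle, cone 32 mm wide, 45 mm high, standing; a bystander. Origin: centre of its underside.
- nozzle_b: Second piping nozzle like the first; a bystander.
- cutter: Loose steel pastry cutter ring, 64 mm wide, 40 mm high; a bystander. Origin: centre of its underside.
- spatula: Loose spatula with a white handle, 200 mm long, lying flat; a bystander. Origin: about the middle of its length, on the table.
There are look-alikes about, which are no part of the job. Leave any green or pink look-alike of the puller alone.

How it is judged:
By the outcome, as a careful person would: the job done as asked, in the order asked, and still so for the second after the job is handed in, with the robot touching nothing.
It also fails if it takes over 67 s, if anything falls off the work surface, if the arm or the gripper's body presses on something with over 40 N, if the wrist force passes 120 N, or if a joint passes its speed limit or range.

### The arm

A 7-joint arm with a two-finger parallel gripper is mounted at the origin on the work surface. World frame = base frame: x ahead of the robot, y to its left, z up, the work surface at z = 0. Lengths are in m, angles in rad, forces in N, time in s.
With the tool pointing down it reaches from about 0.425 to 0.925 m from the base axis. Payload 6.8 kg.
Tool frame: the origin (TCP) lies midway between the tips of the shut fingers; the grasp point (between the pads) lies 19 mm behind it; z points along the fingers, y is the direction in which the jaws open and shut (so a half turn about z gives the same grasp; the last joint's range is limited). The gripper opens to 85 mm and grips with 20 to 120 N. Pads are 22 mm wide; open, the fingers measure 114 mm over their backs; the gripper's body (76 mm by 85 mm) begins 54 mm behind the grasp point. The pads swing forward as they close: fully open they stand 13 mm farther back than shut.
Start: joints at [-1.407, 0.477, 0.022, 1.555, -0.011, 1.109, -0.083], TCP at [0.181, 0.65, 0.231] pointing down, gripper open.
Joint ranges: [-2.96, 2.96], [-0.34, 2.1], [-1.41, 1.46], [0.24, 2.44], [-1.37, 4.51], [0.17, 1.92], [-2.96, 2.96]. Speed limits (rad/s): [2.39, 2.39, 3.14, 3.14, 3.14, 3.14, 3.14].

### API

Orientations are given as a unit quaternion [w, x, y, z].
In Python, from station import bot, vision gives the robot as it stands.
- The arm moves only by the tool move_arm, never from a script. Its argument "increments" is text: rows parted by semicolons, each of 7 numbers parted by spaces: the opening, from 0 (shut) to 1 (fully open), then the shift along the world's x, y, z in mm, then the turn, a rotation vector about the world's x, y, z in rad. In form: grip x y z rx ry rz; .... A call has exactly 8 rows; each row shifts and turns the commanded pose from where the row before left it; what a row does not reach is not made up. A row lasts 1/8 s, in which the tool goes at most 62.5 mm and 10.7 degrees, less where a joint would pass 70% of its speed; a pose out of reach is approached as far as the arm can. A call with a gripper value outside its range is refused whole. The fingers move at their own pace and stop on an object; "newtons" is the grip in N (left out, the last holds). Time passes only in rows, so rows that do not move let the fingers close, or fill a call up. It gives the time, the measured TCP pose, the force and the opening at its end, in the units of the state.
- bot.get_obs(): the state, without advancing time (a new reading comes with each control period).
- vision.read_camera(name): name is "side" or "top"; returns (picture, depth): 420x560x3 uint8, red, green, blue; 420x560 float32, m along the optical axis (not along the pixel's ray), 0 where there is no reading.
- vision.calibration(name): a dict with "fx", "fy", "cx", "cy" (pixels), "k1" (the pictures are not rectified: a ray, as slopes to the right and down, at radius r is drawn at 1 + k1 r^2 times it, then the intrinsics apply), "R" (3x3) and "t" (3): a world point X has camera coordinates R X + t. Camera axes: x right, y down, z forward; pixel columns grow to the right and rows downward; lengths in m; the calibration is good to about 2 mm. A picture is of the moment at which its call begins. calibration takes no time and is no camera call.
- bot.hand_in(): hands the job in, once; it reports no verdict.
The state is a dict: "t": time; "q": joint angles; "joint_vel": joint speeds; "joint_torque": joint torques, N m; "eef_pos": TCP position; "tool_rot": TCP orientation; "contact_force": force on the tool from outside, world axes, zero at the start; "torque": the same for the moment, N m; "gripper_width": opening from 0.0 (shut) to 1.0 (fully open).
Only numpy, scipy, OpenCV 4.12 (cv2) and the standard library are available. Lean on these libraries where they do the work, as an engineer would, in place of code of your own. Each camera call takes 0.05 s, during which the arm holds its last target.

## Working session

There is one attempt and no reset: what is moved stays moved. The work goes in short steps, Python scripts to look and compute and a tool call to move; the robot and the scene stay as the last step left them, time stands still between calls to the robot, and variables do not carry over. Pictures are saved under pics/ and viewed, and the job is handed in when it is done.

Besides the shell and the picture viewer there is one more tool, called after "Emit:" by a JSON object that holds its "fn" and its "kwargs", one argument or row to a line. move_arm: Moves the arm, as the interface text tells. Its arguments: {"type":"object","properties":{"increments":{"type":"string"},"newtons":{"type":"number"}},"required":["increments"]}

```bash
mkdir -p pics; ls
cat > h.py <<'E'
import numpy as np, cv2
from station import bot, vision
def cap(tag):
    out={}
    for n in ("side","top"):
        p,d=vision.read_camera(n); np.savez(f"{tag}_{n}.npz",p=p,d=d); cv2.imwrite(f"pics/{tag}_{n}.png",p[:,:,::-1]); out[n]=(p,d)
    return out
def load(tag,n):
    z=np.load(f"{tag}_{n}.npz"); return z['p'],z['d']
def slopes(n,uv):
    c=vision.calibration(n); uv=np.atleast_2d(np.asarray(uv,float))
    K=np.array([[c['fx'],0,c['cx']],[0,c['fy'],c['cy']],[0,0,1.]])
    return cv2.undistortPointsIter(uv.reshape(-1,1,2),K,np.array([c['k1'],0,0,0.]),None,None,(3,50,1e-10)).reshape(-1,2)
def onplane(n,uv,z):
    c=vision.calibration(n); R=np.array(c['R']);t=np.array(c['t']); s=slopes(n,uv)
    d=np.c_[s,np.ones(len(s))]@R; o=-R.T@t
    return o+d*((z-o[2])/d[:,2])[:,None]
def bydepth(n,uv,dep):
    c=vision.calibration(n); R=np.array(c['R']);t=np.array(c['t']); s=slopes(n,uv)
    return (np.c_[s,np.ones(len(s))]*np.asarray(dep).reshape(-1,1)-t)@R
def proj(n,X):
    c=vision.calibration(n); R=np.array(c['R']);t=np.array(c['t'])
    X=np.atleast_2d(X)@R.T+t; s=X[:,:2]/X[:,2:]; s=s*(1+c['k1']*(s**2).sum(1,keepdims=True))
    return s*[c['fx'],c['fy']]+[c['cx'],c['cy']]
def cloud(n,d):
    v,u=np.mgrid[0:d.shape[0],0:d.shape[1]]
    return bydepth(n,np.c_[u.ravel(),v.ravel()],d.ravel()).reshape(d.shape+(3,))
E
python3 - <<'E'
from h import *
cap('a')
for n in('side','top'):
    c=vision.calibration(n); R=np.array(c['R']); print(n,c['fx'],c['k1'],-R.T@np.array(c['t']),R.round(2).tolist())
o=bot.get_obs(); print(o)
E
```

```text
pics
side 415.84477698907966 0.011916106164374099 [ 0.25368662 -0.49257169  0.76214924] [[0.86, -0.51, -0.0], [-0.39, -0.65, -0.65], [0.33, 0.56, -0.76]]
top 492.3059112713602 -0.14457181125629665 [ 0.37443323 -0.00619944  1.33425388] [[0.01, -1.0, -0.01], [-0.99, -0.01, -0.13], [0.13, 0.01, -0.99]]
{'t': 0.1, 'q': array([-1.40710546,  0.47774134,  0.02234884,  1.55635182, -0.0115107 ,
        1.10932247, -0.0830886 ]), 'joint_vel': array([-1.43320887e-03, -2.43452978e-03, -2.42037787e-04, -2.38556332e-03,
       -8.72604130e-04, -2.97837127e-04,  8.84738390e-05]), 'joint_torque': array([ 4.07086642e-03, -5.97763610e+01,  1.61367640e+00, -2.81954366e+01,
        1.28630310e-02,  4.98736248e-03,  1.62568689e-06]), 'eef_pos': array([0.18107474, 0.64969486, 0.23040736]), 'tool_rot': array([-5.62707731e-05,  1.35467012e-01,  9.90781495e-01, -8.45533882e-04]), 'contact_force': array([0.42614685, 0.1982702 , 0.62271693]), 'torque': array([-0.04701811, -0.03939668,  0.02763224]), 'gripper_width': 0.999521214515482}
```

View pics/a_side.png

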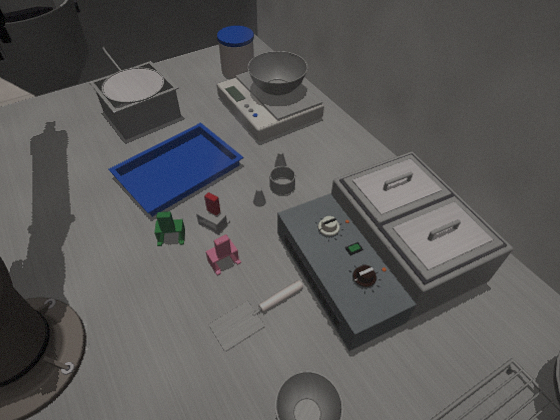

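View pics/a_top.png

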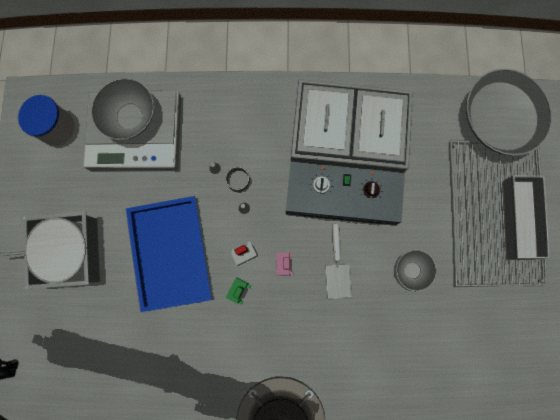

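The red-handled puller is at side (212,205) and top (242,251). The green look-alike is at side (168,228) and top (238,290), and the pink one at side (222,253) and top (284,264). The red one fits the description. The white knob is at side (329,226) and top (322,184), the brown knob at side (365,275) and top (372,188). I'll check this in an enlarged crop.

Run:
```python
from h import *
p,_=load('a','side'); q,_=load('a','top')
a=cv2.resize(p[180:280,140:260],None,fx=3.3,fy=3.3,interpolation=cv2.INTER_CUBIC)
b=cv2.resize(q[225:310,220:300],(396,330),interpolation=cv2.INTER_CUBIC)
a=cv2.resize(a,(396,330))
c=cv2.resize(p[200:260,285:375],(396,264),interpolation=cv2.INTER_CUBIC);d=cv2.resize(q[160:220,285:375],(396,264),interpolation=cv2.INTER_CUBIC)
im=np.vstack([np.hstack([a,b]),np.hstack([c,d])]); im=np.clip(im*1.5,0,255).astype(np.uint8)
cv2.imwrite('pics/crop1.png',im[:,:,::-1])
for n in('side','top'):
    P,D=load('a',n); W=cloud(n,D); f=P.astype(int)
    hsv=cv2.cvtColor(P,cv2.COLOR_RGB2HSV)
    m=((hsv[:,:,0]<8)|(hsv[:,:,0]>174))&(hsv[:,:,1]>170)&(hsv[:,:,2]>60)
    nn,l,s,ce=cv2.connectedComponentsWithStats(m.astype(np.uint8))
    for i in range(1,nn):
        if s[i,4]>20:
            w=W[l==i]; print(n,s[i],ce[i].round(1),np.median(w,0).round(4),w.min(0).round(3),w.max(0).round(3))
    m=(hsv[:,:,0]>108)&(hsv[:,:,0]<125)&(hsv[:,:,1]>170)
    nn,l,s,ce=cv2.connectedComponentsWithStats(m.astype(np.uint8))
    for i in range(1,nn):
        if s[i,4]>1000:
            w=W[l==i]; w=w[w[:,2]<0.05];print('pan',n,s[i],w.min(0).round(3),w.max(0).round(3),cv2.minAreaRect(w[w[:,2]>0.024][:,:2].astype(np.float32)), np.percentile(w[:,2],[1,50,99]))
```

```text
pan side [ 110  124  112   89 4249] [ 0.287  0.186 -0.001] [0.575 0.421 0.035] ((0.4396911859512329, 0.3041532039642334), (0.28093233704566956, 0.19312742352485657), 10.936796188354492) [0.00054626 0.00419553 0.03298211]
top [235 246  12   8  56] [240.5 249.5] [0.4497 0.1049 0.0879] [0.44  0.091 0.082] [0.459 0.119 0.093]Traceback (most recent call last):
  File "<stdin>", line 21, in <module>
    return umr_minimum(a, axis, None, out, keepdims, initial, where)
ValueError: zero-size array to reduction operation minimum which has no identity
```

View pics/crop1.png

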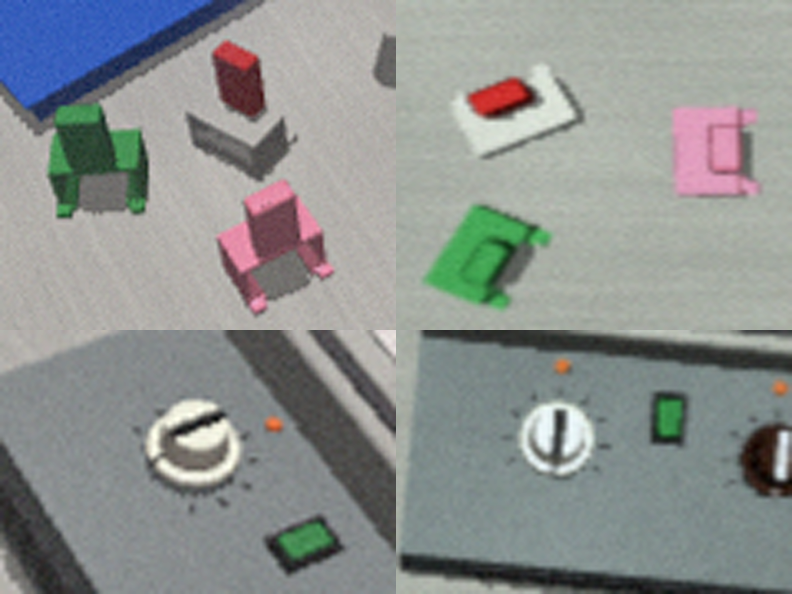

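The crop confirms it: steel stirrup, red handle, open front facing away from the robot and slightly to its left. Now I'll measure it.

Run:
```python
from h import *
def comps(m,lo): 
    nn,l,s,ce=cv2.connectedComponentsWithStats(m.astype(np.uint8)); return [(l==i,s[i],ce[i]) for i in range(1,nn) if s[i,4]>=lo]
# handle top in both
for n,box in(('top',(230,240,256,262)),('side',(200,188,225,220))):
    P,D=load('a',n); W=cloud(n,D); f=P.astype(int)
    m=np.zeros(D.shape,bool); x0,y0,x1,y1=box; m[y0:y1,x0:x1]=True
    m&=(f[:,:,0]>1.8*f[:,:,1])&(f[:,:,0]>60)
    w=W[m]; print(n,'red px',m.sum(),'z pct',np.percentile(w[:,2],[0,10,50,90,100]).round(4))
    if n=='side':
        vv,uu=np.where(m); b=f[m].sum(1); print(np.percentile(b,[5,25,50,75,95]))
        mt=m&(W[:,:,2]>0.083)
    else: mt=m
    c=np.argwhere(mt)[:,::-1].astype(float)
    print('top centroid px',c.mean(0),onplane(n,c.mean(0),0.088).round(4), 'rect',cv2.minAreaRect(onplane(n,c,0.088)[:,:2].astype(np.float32)))
    Q=onplane(n,c,0.088)[:,:2]; C=np.cov(Q.T); e,v=np.linalg.eigh(C); print('long axis yaw deg',np.degrees(np.arctan2(v[1,1],v[0,1])), np.sqrt(12*e))
    # bridge plane: puller body z 0.025-0.04
P,D=load('a','top'); W=cloud('top',D)
m=np.zeros(D.shape,bool); m[235:270,225:262]=True
mb=m&(W[:,:,2]>0.026)&(W[:,:,2]<0.045); Q=W[mb][:,:2].astype(np.float32)
print('bridge', mb.sum(), cv2.minAreaRect(Q), Q.mean(0))
# white knob
for n,box in(('top',(305,168,340,200)),('side',(312,212,348,242))):
    P,D=load('a',n); W=cloud(n,D); x0,y0,x1,y1=box
    m=np.zeros(D.shape,bool); m[y0:y1,x0:x1]=True
    m2=m&(P.min(2)>125)
    print(n,'vals',np.percentile(P[m].min(1),[5,50,80,95]))
    cs=comps(m2,60); 
    for mm,s,ce in cs:
        k=cv2.findContours(mm.astype(np.uint8),cv2.RETR_EXTERNAL,cv2.CHAIN_APPROX_NONE)[0][0][:,0,:]
        hull=cv2.convexHull(k)[:,0,:].astype(float)
        X=onplane(n,hull,0.0955)[:,:2]; print(n,s,ce,'circ@skirt',cv2.minEnclosingCircle(X.astype(np.float32)),cv2.fitEllipse(X.astype(np.float32)))
    print('knob depth z',np.percentile(W[m2][:,2],[5,50,95]).round(4), 'surround deck', np.median(W[m&~m2][:,2]))
# deck
P,D=load('a','top'); W=cloud('top',D)
md=np.zeros(D.shape,bool); md[160:230,280:415]=True
md&=(abs(W[:,:,2]-0.085)<0.006); Q=W[md][:,:2].astype(np.float32); print('deck',md.sum(),np.median(W[md][:,2]),cv2.minAreaRect(Q))
# pan top
hsv=cv2.cvtColor(P,cv2.COLOR_RGB2HSV); m=(hsv[:,:,0]>105)&(hsv[:,:,0]<128)&(hsv[:,:,1]>150); m[:180]=False;m[:,:110]=False;m[:,225:]=False
c=max(cv2.findContours(m.astype(np.uint8),cv2.RETR_EXTERNAL,cv2.CHAIN_APPROX_NONE)[0],key=len)[:,0,:].astype(float)
print('pan rim',cv2.minAreaRect(onplane('top',c,0.030)[:,:2].astype(np.float32)))
```

```text
top red px 66 z pct [0.0825 0.0842 0.0878 0.0908 0.0929]
top centroid px [240.1969697  249.45454545] [[0.4498 0.1058 0.088 ]] rect ((0.44944632053375244, 0.10556849837303162), (0.014804610051214695, 0.02718764916062355), 27.538209915161133)
long axis yaw deg 119.25618229873712 [0.0151213 0.0286151]
side red px 76 z pct [0.0385 0.0833 0.0877 0.0899 0.0916]
[124.   167.75 206.   218.   228.  ]
top centroid px [210.77941176 196.86764706] [[0.4485 0.1027 0.088 ]] rect ((0.448336124420166, 0.10293850302696228), (0.014078635722398758, 0.02768081985414028), 26.83417320251465)
long axis yaw deg 115.39878215039317 [0.01507565 0.02907228]
bridge 231 ((0.44033023715019226, 0.10128097236156464), (0.03367871418595314, 0.05931832268834114), 27.491838455200195) [0.4381547  0.09946094]
top vals [ 70.  85.  89. 148.]
top [314 177  16  16 125] [321.4   183.192] circ@skirt ((0.6188794374465942, -0.09857197105884552), 0.021167226135730743) ((0.6188225746154785, -0.09896262735128403), (0.04010340943932533, 0.04219416156411171), 87.98351287841797)
knob depth z [0.0932 0.0996 0.1138] surround deck 0.08583323838437261
side vals [ 56.95  89.    96.   148.05]
side [321 221  18  13  88] [331.56818182 227.23863636] circ@skirt ((0.6188856363296509, -0.10195110738277435), 0.020353876054286957) ((0.6190531849861145, -0.1057085394859314), (0.02756277285516262, 0.04136470705270767), 96.64765930175781)
knob depth z [0.0947 0.1095 0.1123] surround deck 0.08596187428068712
deck 5272 0.08553991383148705 ((0.6030002236366272, -0.16310837864875793), (0.30067920684814453, 0.1329871118068695), 84.92090606689453)
pan rim ((0.4411808252334595, 0.3061600625514984), (0.2814244031906128, 0.191989928483963), 10.716821670532227)
```

Emit:
{"fn": "move_arm", "kwargs": {
  "increments": "1 20 -40 0 0 0 -0.06; 1 20 -40 0 0 0 -0.06; 1 20 -40 0 0 0 -0.06; 1 20 -40 0 0 0 -0.06; 1 20 -40 0 0 0 -0.06; 1 20 -40 0 0 0 -0.06; 1 20 -40 0 0 0 -0.06; 1 20 -40 0 0 0 -0.06",
  "newtons": 80
}}

```text
t: 1.1
eef_pos: [0.3416, 0.3287, 0.2311]
tool_rot: [-0.0, 0.368, 0.93, -0.0]
contact_force: [1.1, 0.2, -0.0]
gripper_width: 0.997
```

Emit:
{"fn": "move_arm", "kwargs": {
  "increments": "0.7 15 -32 -5 0 0 -0.05; 0.7 15 -32 -5 0 0 -0.05; 0.7 15 -32 -5 0 0 -0.05; 0.7 15 -32 -5 0 0 -0.05; 0.7 15 -32 -5 0 0 -0.05; 0.7 15 -32 -5 0 0 -0.05; 0.7 18 -33 -5 0 0 -0.04; 0.7 0 0 0 0 0 0"
}}

```text
t: 2.1
eef_pos: [0.4497, 0.1025, 0.1959]
tool_rot: [0.0, 0.521, 0.853, -0.001]
contact_force: [0.3, 1.1, 0.6]
gripper_width: 0.696
```

```bash
cat >> h.py <<'E'
def st():
    o=bot.get_obs(); w,x,y,z=o['tool_rot']; from scipy.spatial.transform import Rotation as Ro
    M=Ro.from_quat([x,y,z,w]).as_matrix()
    print('t',o['t'],'pos',(o['eef_pos']*1000).round(1),'F',o['contact_force'].round(2),'M',o['torque'].round(2),'g',round(o['gripper_width'],3),'jaw yaw',np.degrees(np.arctan2(M[1,1],M[0,1])).round(2),'z',M[:,2].round(4),'q',o['q'].round(2))
    return o,M
E
python3 - <<'E'
from h import *
st(); cap('b')
E
```

```text
t 2.1 pos [449.7 102.5 195.9] F [0.35 1.1  0.59] M [ 0.04  0.02 -0.01] g 0.696 jaw yaw 27.14 z [-4.0e-04 -1.3e-03 -1.0e+00] q [-0.77  0.17  0.46  2.11 -0.1   0.88  0.22]
```

Emit:
{"fn": "move_arm", "kwargs": {
  "increments": "0.7 0 2 -18 0 0 0; 0.7 0 0 -18 0 0 0; 0.7 0 0 -18 0 0 0; 0.7 0 0 -18 0 0 0; 0.7 0 0 -18 0 0 0; 0.7 0 0 -18 0 0 0; 0.7 0 0 -10 0 0 0; 0.7 0 0 0 0 0 0"
}}

```text
t: 3.2
eef_pos: [0.4486, 0.1078, 0.0779]
tool_rot: [-0.0, 0.519, 0.855, -0.0]
contact_force: [0.2, -0.4, 0.2]
gripper_width: 0.698
```

Run:
```python
from h import *
st(); cap('c')
p,_=load('c','side'); q,_=load('c','top')
im=np.hstack([cv2.resize(p[140:260,130:270],(400,343),interpolation=cv2.INTER_CUBIC),cv2.resize(q[190:310,170:310],(400,343),interpolation=cv2.INTER_CUBIC)])
cv2.imwrite('pics/c_crop.png',np.clip(im*1.5,0,255).astype(np.uint8)[:,:,::-1])
```

```text
t 3.2 pos [448.6 107.8  77.9] F [ 0.21 -0.43  0.24] M [0.03 0.03 0.02] g 0.698 jaw yaw 27.52 z [-1.2e-03 -3.0e-04 -1.0e+00] q [-0.69  0.38  0.38  2.2  -0.25  0.6   0.35]
```

View pics/c_crop.png

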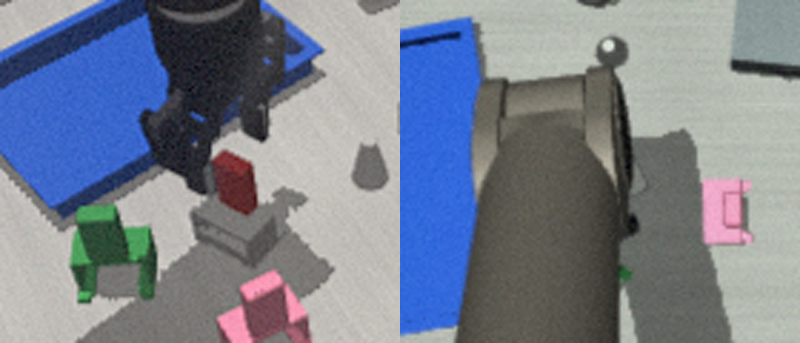

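The side crop shows the jaws straddling the red handle, one finger ahead and one behind. Going on down.

Emit:
{"fn": "move_arm", "kwargs": {
  "increments": "0.7 0 -3 -11 0 0 0; 0.7 0 0 -11 0 0 0; 0.7 0 0 -10 0 0 0; 0.7 0 0 0 0 0 0; 0.7 0 0 0 0 0 0; 0.7 0 0 0 0 0 0; 0.7 0 0 0 0 0 0; 0.7 0 0 0 0 0 0"
}}

```text
t: 4.3
eef_pos: [0.4493, 0.1043, 0.0465]
tool_rot: [0.0, 0.519, 0.855, 0.0]
contact_force: [0.5, -0.6, -0.2]
gripper_width: 0.698
```

Run:
```python
from h import *
st();cap('d')
st()
p,_=load('d','side')
cv2.imwrite('pics/d_crop.png',np.clip(cv2.resize(p[150:250,150:270],(720,600),interpolation=cv2.INTER_CUBIC)*1.5,0,255).astype(np.uint8)[:,:,::-1])
```

```text
t 4.3 pos [449.3 104.3  46.5] F [ 0.53 -0.6  -0.23] M [-0.   -0.02 -0.03] g 0.698 jaw yaw 27.45 z [ 3.e-04  2.e-04 -1.e+00] q [-0.65  0.44  0.35  2.22 -0.29  0.53  0.4 ]
t 4.4 pos [449.2 104.3  46.4] F [ 0.33 -0.08 -0.23] M [-0.01 -0.03  0.02] g 0.7 jaw yaw 27.45 z [ 1.e-04  1.e-04 -1.e+00] q [-0.65  0.44  0.35  2.22 -0.29  0.53  0.4 ]
```

View pics/d_crop.png

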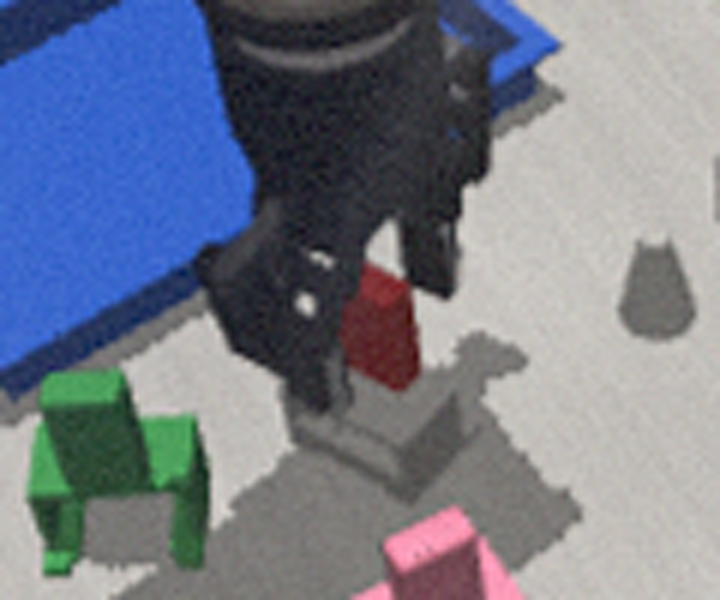

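Emit:
{"fn": "move_arm", "kwargs": {
  "increments": "0 0 0 0 0 0 0; 0 0 0 0 0 0 0; 0 0 0 0 0 0 0; 0 0 0 0 0 0 0; 0 0 0 0 0 0 0; 0 0 0 0 0 0 0; 0 0 0 0 0 0 0; 0 0 0 0 0 0 0",
  "newtons": 80
}}

```text
t: 5.4
eef_pos: [0.4493, 0.1043, 0.0464]
tool_rot: [0.0, 0.519, 0.855, 0.0]
contact_force: [-0.6, -0.4, 1.1]
gripper_width: 0.178
```

Run:
```python
from h import *
st();cap('e')
p,_=load('e','side')
cv2.imwrite('pics/e_crop.png',np.clip(cv2.resize(p[150:250,150:270],(720,600),interpolation=cv2.INTER_CUBIC)*1.5,0,255).astype(np.uint8)[:,:,::-1])
```

```text
t 5.4 pos [449.3 104.3  46.4] F [-0.64 -0.4   1.1 ] M [-0.    0.    0.02] g 0.178 jaw yaw 27.44 z [ 2.e-04  1.e-04 -1.e+00] q [-0.65  0.44  0.35  2.22 -0.29  0.53  0.4 ]
```

View pics/e_crop.png

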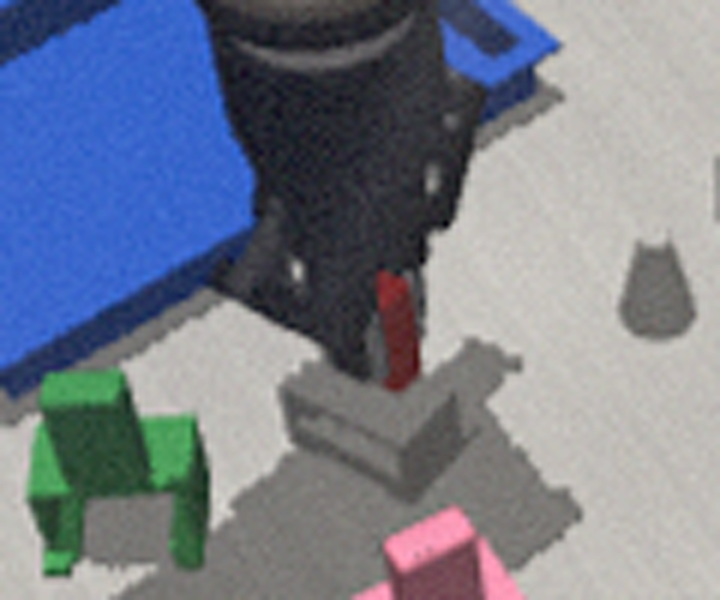

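Emit:
{"fn": "move_arm", "kwargs": {
  "increments": "0 0 0 10 0 0 0; 0 0 0 20 0 0 0; 0 0 0 25 0 0 0; 0 0 0 25 0 0 0; 0 0 0 25 0 0 0; 0 0 0 20 0 0 0; 0 0 0 10 0 0 0; 0 0 0 0 0 0 0"
}}

```text
t: 6.5
eef_pos: [0.4493, 0.1043, 0.1817]
tool_rot: [0.0, 0.519, 0.855, 0.0]
contact_force: [-0.0, -0.5, -0.9]
gripper_width: 0.176
```

Emit:
{"fn": "move_arm", "kwargs": {
  "increments": "0 16 -26 0 0 0 -0.071; 0 16 -26 0 0 0 -0.071; 0 16 -26 0 0 0 -0.071; 0 16 -26 0 0 0 -0.071; 0 16 -26 0 0 0 -0.071; 0 16 -26 0 0 0 -0.071; 0 16 -26 0 0 0 -0.071; 0 9.4 -18.2 0 0 0 -0.071"
}}

```text
t: 7.5
eef_pos: [0.5705, -0.0973, 0.1802]
tool_rot: [-0.0, 0.739, 0.673, -0.001]
contact_force: [-0.8, -0.1, -1.3]
gripper_width: 0.177
```

Emit:
{"fn": "move_arm", "kwargs": {
  "increments": "0 0 0 -10 0 0 0; 0 0 0 -15 0 0 0; 0 0 0 -15 0 0 0; 0 0 0 -4 0 0 0; 0 0 0 0 0 0 0; 0 0 0 0 0 0 0; 0 0 0 0 0 0 0; 0 0 0 0 0 0 0"
}}

```text
t: 8.5
eef_pos: [0.5708, -0.096, 0.1376]
tool_rot: [0.0, 0.738, 0.675, 0.0]
contact_force: [-0.3, -0.2, -0.6]
gripper_width: 0.179
```

Run:
```python
from h import *
st();cap('f')
p,_=load('f','side'); q,_=load('f','top')
im=np.hstack([cv2.resize(p[160:260,260:380],(400,333),interpolation=cv2.INTER_CUBIC),cv2.resize(q[140:240,260:380],(400,333),interpolation=cv2.INTER_CUBIC)])
cv2.imwrite('pics/f_crop.png',np.clip(im*1.5,0,255).astype(np.uint8)[:,:,::-1])
```

```text
t 8.5 pos [570.8 -96.  137.6] F [-0.27 -0.22 -0.65] M [-0.06  0.04  0.05] g 0.179 jaw yaw -5.1 z [ 7.e-04  1.e-04 -1.e+00] q [-0.4   0.49  0.6   1.91 -0.36  0.86  0.3 ]
```

View pics/f_crop.png

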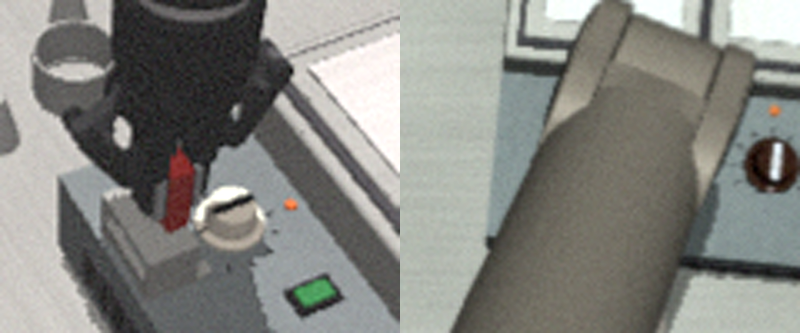

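Emit:
{"fn": "move_arm", "kwargs": {
  "increments": "0 0 0 -1.5 0 0 0; 0 0 0 -1.5 0 0 0; 0 0 0 -1 0 0 0; 0 0 0 -0.5 0 0 0; 0 0 0 0 0 0 0; 0 0 0 0 0 0 0; 0 0 0 0 0 0 0; 0 0 0 0 0 0 0"
}}

```text
t: 9.6
eef_pos: [0.5706, -0.096, 0.1328]
tool_rot: [0.0, 0.738, 0.675, 0.0]
contact_force: [-0.3, -0.2, -1.6]
gripper_width: 0.171
```

Emit:
{"fn": "move_arm", "kwargs": {
  "increments": "0 0 0 -0.5 0 0 0; 0 0 0 -0.3 0 0 0; 0 0 0 0 0 0 0; 0 0 0 0 0 0 0; 0 0 0 0 0 0 0; 0 0 0 0 0 0 0; 0 0 0 0 0 0 0; 0 0 0 0 0 0 0"
}}

```text
t: 10.6
eef_pos: [0.5706, -0.096, 0.132]
tool_rot: [-0.0, 0.738, 0.675, 0.0]
contact_force: [0.2, -0.7, -1.0]
gripper_width: 0.174
```

Run:
```python
from h import *
st()
```

```text
t 10.6 pos [570.6 -96.  132. ] F [ 0.16 -0.67 -0.96] M [0.01 0.01 0.01] g 0.174 jaw yaw -5.1 z [ 0.e+00  1.e-04 -1.e+00] q [-0.39  0.49  0.6   1.91 -0.36  0.85  0.3 ]
```

Emit:
{"fn": "move_arm", "kwargs": {
  "increments": "0 0 0 -0.4 0 0 0; 0 0 0 0 0 0 0; 0 0 0 0 0 0 0; 0 0 0 0 0 0 0; 0 0 0 0 0 0 0; 0 0 0 0 0 0 0; 0 0 0 0 0 0 0; 0 0 0 0 0 0 0"
}}

```text
t: 11.6
eef_pos: [0.5706, -0.096, 0.1316]
tool_rot: [0.0, 0.738, 0.675, 0.0]
contact_force: [0.9, 1.1, -0.2]
gripper_width: 0.178
```

Emit:
{"fn": "move_arm", "kwargs": {
  "increments": "0 0 0 -0.3 0 0 0; 0 0 0 0 0 0 0; 0 0 0 0 0 0 0; 0 0 0 0 0 0 0; 0 0 0 0 0 0 0; 0 0 0 0 0 0 0; 0 0 0 0 0 0 0; 0 0 0 0 0 0 0"
}}

```text
t: 12.6
eef_pos: [0.5707, -0.096, 0.1314]
tool_rot: [0.0, 0.738, 0.675, 0.0]
contact_force: [-0.5, 1.3, 3.3]
gripper_width: 0.176
```

Emit:
{"fn": "move_arm", "kwargs": {
  "increments": "0 2.5 -0.22 0 0 0 0; 0 2.5 -0.22 0 0 0 0; 0 2.5 -0.22 0 0 0 0; 0 2.5 -0.22 0 0 0 0; 0 2.5 -0.22 0 0 0 0; 0 2.5 -0.22 0 0 0 0; 0 0 0 0 0 0 0; 0 0 0 0 0 0 0"
}}

```text
t: 13.6
eef_pos: [0.5849, -0.0975, 0.1314]
tool_rot: [-0.001, 0.738, 0.675, -0.0]
contact_force: [-3.1, 0.3, 5.7]
gripper_width: 0.179
```

Run:
```python
from h import *
st();cap('g')
p,_=load('g','side')
cv2.imwrite('pics/g_crop.png',np.clip(cv2.resize(p[190:260,290:374],(720,600),interpolation=cv2.INTER_CUBIC)*1.5,0,255).astype(np.uint8)[:,:,::-1])
```

```text
t 13.6 pos [584.9 -97.5 131.4] F [-3.1   0.28  5.73] M [ 0.06  0.84 -0.01] g 0.179 jaw yaw -5.11 z [-1.4e-03  3.0e-04 -1.0e+00] q [-0.38  0.52  0.59  1.88 -0.37  0.86  0.31]
```

View pics/g_crop.png

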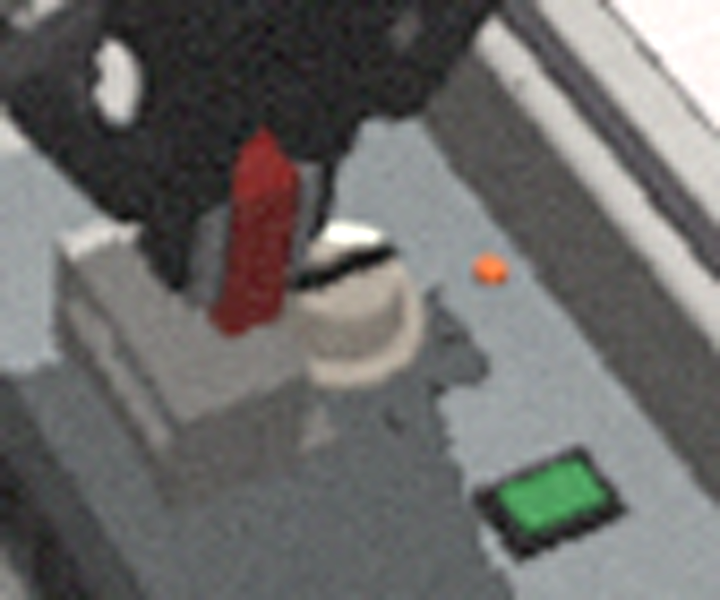

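Emit:
{"fn": "move_arm", "kwargs": {
  "increments": "0 0 0 0.2 0 0 0; 0 2.5 -0.22 0 0 0 0; 0 2.5 -0.22 0 0 0 0; 0 2.5 -0.22 0 0 0 0; 0 2.5 -0.22 0 0 0 0; 0 0 0 0 0 0 0; 0 0 0 0 0 0 0; 0 0 0 0 0 0 0"
}}

```text
t: 14.7
eef_pos: [0.5959, -0.0981, 0.1315]
tool_rot: [0.0, 0.738, 0.675, 0.0]
contact_force: [1.0, 0.3, 0.3]
gripper_width: 0.178
```

Run:
```python
from h import *
st()
```

```text
t 14.7 pos [595.9 -98.1 131.5] F [1.01 0.27 0.33] M [ 0.   -0.07 -0.08] g 0.178 jaw yaw -5.09 z [ 6.e-04 -1.e-04 -1.e+00] q [-0.37  0.53  0.59  1.85 -0.38  0.87  0.31]
```

Emit:
{"fn": "move_arm", "kwargs": {
  "increments": "0 2.5 -0.22 0 0 0 0; 0 2.5 -0.22 0 0 0 0; 0 2.5 -0.22 0 0 0 0; 0 2.5 -0.22 0 0 0 0; 0 2.5 -0.22 0 0 0 0; 0 2.5 -0.22 0 0 0 0; 0 0 0 0 0 0 0; 0 0 0 0 0 0 0"
}}

```text
t: 15.7
eef_pos: [0.6106, -0.0995, 0.1315]
tool_rot: [0.0, 0.738, 0.675, 0.0]
contact_force: [-0.4, 0.0, -0.4]
gripper_width: 0.176
```

Run:
```python
from h import *
st();cap('i')
p,_=load('i','side')
cv2.imwrite('pics/i_crop.png',np.clip(cv2.resize(p[190:260,290:374],(720,600),interpolation=cv2.INTER_CUBIC)*1.5,0,255).astype(np.uint8)[:,:,::-1])
st()
```

```text
t 15.7 pos [610.6 -99.5 131.5] F [-0.37  0.04 -0.37] M [-0.02  0.   -0.05] g 0.176 jaw yaw -5.1 z [ 1.e-04 -1.e-04 -1.e+00] q [-0.36  0.55  0.58  1.81 -0.38  0.89  0.31]
t 15.8 pos [610.5 -99.4 131.5] F [ 0.73  0.21 -0.35] M [ 0.   -0.02  0.01] g 0.174 jaw yaw -5.1 z [-0.e+00  1.e-04 -1.e+00] q [-0.36  0.55  0.58  1.81 -0.38  0.89  0.31]
```

View pics/i_crop.png

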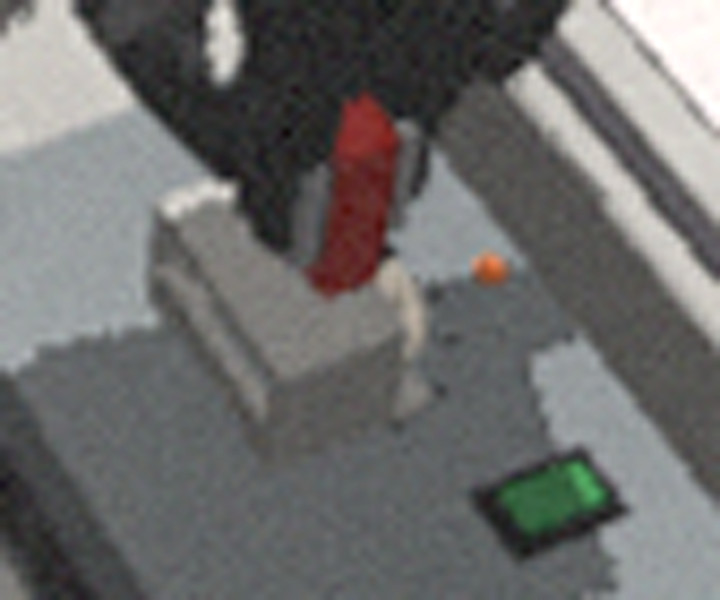

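Emit:
{"fn": "move_arm", "kwargs": {
  "increments": "0 2 -0.18 -0.15 0 0 0; 0 2 -0.18 0 0 0 0; 0 1 -0.09 0 0 0 0; 0 0.5 -0.04 0 0 0 0; 0 0 0 0 0 0 0; 0 0 0 0 0 0 0; 0 0 0 0 0 0 0; 0 0 0 0 0 0 0"
}}

```text
t: 16.8
eef_pos: [0.6161, -0.1, 0.1314]
tool_rot: [-0.0, 0.738, 0.675, 0.0]
contact_force: [-2.0, -0.2, 3.1]
gripper_width: 0.179
```

Emit:
{"fn": "move_arm", "kwargs": {
  "increments": "0 0.5 -0.04 0 0 0 0; 0 0.5 -0.04 0 0 0 0; 0 0 0 0 0 0 0; 0 0 0 0 0 0 0; 0 0 0 0 0 0 0; 0 0 0 0 0 0 0; 0 0 0 0 0 0 0; 0 0 0 0 0 0 0"
}}

```text
t: 17.8
eef_pos: [0.6171, -0.1001, 0.1314]
tool_rot: [-0.0, 0.738, 0.675, 0.0]
contact_force: [-3.1, -0.3, 4.9]
gripper_width: 0.178
```

Emit:
{"fn": "move_arm", "kwargs": {
  "increments": "0 0.5 -0.04 0.05 0 0 0; 0 0 0 0 0 0 0; 0 0 0 0 0 0 0; 0 0 0 0 0 0 0; 0 0 0 0 0 0 0; 0 0 0 0 0 0 0; 0 0 0 0 0 0 0; 0 0 0 0 0 0 0"
}}

```text
t: 18.8
eef_pos: [0.6176, -0.1001, 0.1314]
tool_rot: [-0.0, 0.738, 0.675, -0.0]
contact_force: [-4.4, 0.7, 5.2]
gripper_width: 0.174
```

Emit:
{"fn": "move_arm", "kwargs": {
  "increments": "0 0.5 -0.04 0 0 0 0; 0 0 0 0 0 0 0; 0 0 0 0 0 0 0; 0 0 0 0 0 0 0; 0 0 0 0 0 0 0; 0 0 0 0 0 0 0; 0 0 0 0 0 0 0; 0 0 0 0 0 0 0"
}}

```text
t: 19.8
eef_pos: [0.6181, -0.1001, 0.1314]
tool_rot: [-0.0, 0.738, 0.675, 0.0]
contact_force: [-4.3, -0.2, 5.4]
gripper_width: 0.178
```

Run:
```python
from h import *
st()
```

```text
t 19.8 pos [ 618.1 -100.1  131.4] F [-4.25 -0.16  5.38] M [ 0.    0.96 -0.02] g 0.178 jaw yaw -5.1 z [-0.  0. -1.] q [-0.36  0.57  0.58  1.8  -0.39  0.9   0.31]
```

Emit:
{"fn": "move_arm", "kwargs": {
  "increments": "0 0 0 0.15 0 0 0; 0 0.5 -0.04 0 0 0 0; 0 0 0 0 0 0 0; 0 0 0 0 0 0 0; 0 0 0 0 0 0 0; 0 0 0 0 0 0 0; 0 0 0 0 0 0 0; 0 0 0 0 0 0 0"
}}

```text
t: 20.8
eef_pos: [0.6188, -0.1001, 0.1315]
tool_rot: [0.0, 0.738, 0.675, 0.0]
contact_force: [-1.2, -0.5, 0.3]
gripper_width: 0.177
```

Run:
```python
from h import *
st()
```

```text
t 20.8 pos [ 618.8 -100.1  131.5] F [-1.17 -0.48  0.31] M [-0.02  0.01  0.01] g 0.177 jaw yaw -5.09 z [ 3.e-04 -0.e+00 -1.e+00] q [-0.36  0.57  0.58  1.79 -0.39  0.9   0.31]
```

Emit:
{"fn": "move_arm", "kwargs": {
  "increments": "0 0.5 -0.04 0 0 0 0; 0 0 0 0 0 0 0; 0 0.4 -0.04 0 0 0 0; 0 0 0 0 0 0 0; 0 0 0 0 0 0 0; 0 0 0 0 0 0 0; 0 0 0 0 0 0 0; 0 0 0 0 0 0 0"
}}

```text
t: 21.8
eef_pos: [0.6192, -0.1001, 0.1314]
tool_rot: [-0.0, 0.738, 0.675, -0.0]
contact_force: [-3.9, 1.2, 1.3]
gripper_width: 0.178
```

Run:
```python
from h import *
st()
```

```text
t 21.8 pos [ 619.2 -100.1  131.4] F [-3.89  1.21  1.26] M [0.21 0.97 0.  ] g 0.178 jaw yaw -5.1 z [-7.e-04  3.e-04 -1.e+00] q [-0.36  0.57  0.58  1.79 -0.39  0.9   0.31]
```

Emit:
{"fn": "move_arm", "kwargs": {
  "increments": "0 0.2 -0.02 -0.06 0 0 0; 0 0 0 0 0 0 0; 0 0 0 0 0 0 0; 0 0 0 0 0 0 0; 0 0 0 0 0 0 0; 0 0 0 0 0 0 0; 0 0 0 0 0 0 0; 0 0 0 0 0 0 0"
}}

```text
t: 22.8
eef_pos: [0.6192, -0.1002, 0.1315]
tool_rot: [-0.001, 0.738, 0.675, -0.0]
contact_force: [-5.0, 1.9, 3.2]
gripper_width: 0.177
```

Run:
```python
from h import *
st();cap('j')
p,_=load('j','side')
cv2.imwrite('pics/j_crop.png',np.clip(cv2.resize(p[190:260,290:374],(720,600),interpolation=cv2.INTER_CUBIC)*1.5,0,255).astype(np.uint8)[:,:,::-1])
st()
```

```text
t 22.8 pos [ 619.2 -100.2  131.5] F [-4.95  1.94  3.18] M [0.26 1.3  0.01] g 0.177 jaw yaw -5.1 z [-1.1e-03  4.0e-04 -1.0e+00] q [-0.36  0.57  0.58  1.79 -0.39  0.9   0.31]
t 22.9 pos [ 619.2 -100.2  131.4] F [-4.62  0.9   3.2 ] M [0.27 1.22 0.01] g 0.174 jaw yaw -5.1 z [-1.1e-03  4.0e-04 -1.0e+00] q [-0.36  0.57  0.58  1.79 -0.39  0.9   0.31]
```

View pics/j_crop.png

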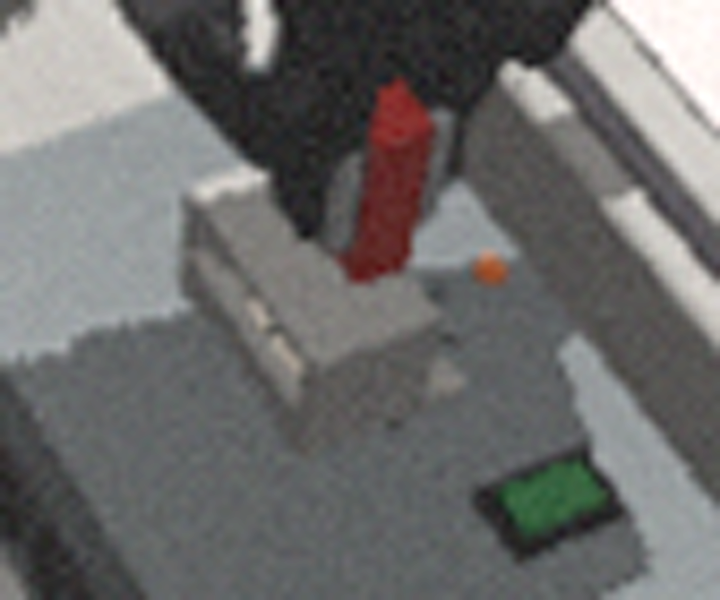

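Seated: TCP x stalled at 619.2 mm, the stop bears with about 3–4 N and the toes with about 3 N. Now a slow straight pull.

Emit:
{"fn": "move_arm", "kwargs": {
  "increments": "0 0 0 0.5 0 0 0; 0 0 0 0.5 0 0 0; 0 0 0 0.5 0 0 0; 0 0 0 0.5 0 0 0; 0 0 0 0.5 0 0 0; 0 0 0 0 0 0 0; 0 0 0 0 0 0 0; 0 0 0 0 0 0 0"
}}

```text
t: 23.9
eef_pos: [0.6193, -0.1003, 0.1337]
tool_rot: [-0.0, 0.738, 0.675, -0.0]
contact_force: [-4.8, 1.1, -5.4]
gripper_width: 0.175
```

Run:
```python
from h import *
st()
```

```text
t 23.9 pos [ 619.3 -100.3  133.7] F [-4.82  1.13 -5.43] M [ 0.08  1.25 -0.03] g 0.175 jaw yaw -5.11 z [-9.e-04  1.e-04 -1.e+00] q [-0.36  0.57  0.58  1.79 -0.38  0.9   0.31]
```

Emit:
{"fn": "move_arm", "kwargs": {
  "increments": "0 0 0 0.5 0 0 0; 0 0 0 0.5 0 0 0; 0 0 0 0.5 0 0 0; 0 0 0 0.5 0 0 0; 0 0 0 0.5 0 0 0; 0 0 0 0.5 0 0 0; 0 0 0 0 0 0 0; 0 0 0 0 0 0 0"
}}

```text
t: 24.9
eef_pos: [0.6193, -0.1003, 0.1375]
tool_rot: [-0.0, 0.738, 0.675, -0.0]
contact_force: [-6.3, 0.2, -6.3]
gripper_width: 0.175
```

Run:
```python
from h import *
st()
```

```text
t 24.9 pos [ 619.3 -100.3  137.5] F [-6.34  0.22 -6.33] M [0.15 1.68 0.02] g 0.175 jaw yaw -5.11 z [-7.e-04  5.e-04 -1.e+00] q [-0.36  0.56  0.59  1.79 -0.38  0.91  0.31]
```

Emit:
{"fn": "move_arm", "kwargs": {
  "increments": "0 -0.3 0.03 0 0 0 0; 0 -0.2 0.02 0 0 0 0; 0 0 0 0.5 0 0 0; 0 0 0 0.8 0 0 0; 0 0 0 0.8 0 0 0; 0 0 0 0.8 0 0 0; 0 0 0 0 0 0 0; 0 0 0 0 0 0 0"
}}

```text
t: 25.9
eef_pos: [0.6194, -0.1004, 0.1412]
tool_rot: [-0.0, 0.738, 0.675, 0.0]
contact_force: [-7.6, 0.1, -0.9]
gripper_width: 0.18
```

Run:
```python
from h import *
st(); cap('k')
p,_=load('k','side')
cv2.imwrite('pics/k_crop.png',np.clip(cv2.resize(p[190:260,290:374],(720,600),interpolation=cv2.INTER_CUBIC)*1.5,0,255).astype(np.uint8)[:,:,::-1])
```

```text
t 25.9 pos [ 619.4 -100.4  141.2] F [-7.58  0.09 -0.94] M [ 0.15  1.83 -0.01] g 0.18 jaw yaw -5.11 z [ 6.e-04  6.e-04 -1.e+00] q [-0.36  0.56  0.59  1.79 -0.38  0.91  0.3 ]
```

View pics/k_crop.png

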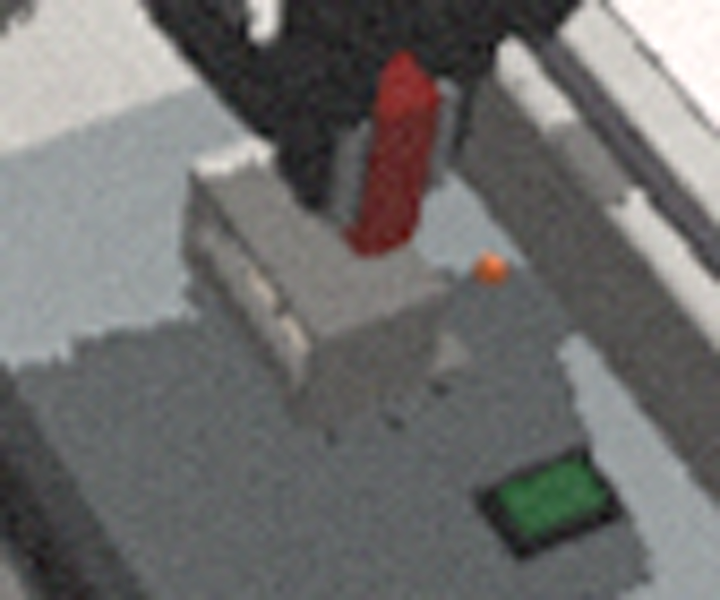

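Emit:
{"fn": "move_arm", "kwargs": {
  "increments": "0 -0.3 0.03 0 0 0 0; 0 -0.3 0.03 0 0 0 0; 0 0 0 0 0 0 0; 0 0 0 0 0 0 0; 0 0 0 0 0 0 0; 0 0 0 0 0 0 0; 0 0 0 0 0 0 0; 0 0 0 0 0 0 0"
}}

```text
t: 27.0
eef_pos: [0.6193, -0.1004, 0.1414]
tool_rot: [0.0, 0.738, 0.675, 0.001]
contact_force: [-5.7, 0.9, -1.5]
gripper_width: 0.178
```

Run:
```python
from h import *
st()
```

```text
t 27.0 pos [ 619.3 -100.4  141.4] F [-5.73  0.95 -1.46] M [0.05 1.63 0.03] g 0.178 jaw yaw -5.11 z [ 1.7e-03  3.0e-04 -1.0e+00] q [-0.36  0.55  0.59  1.79 -0.38  0.91  0.3 ]
```

Emit:
{"fn": "move_arm", "kwargs": {
  "increments": "0 -0.4 0.04 0 0 0 0; 0 -0.4 0.04 0 0 0 0; 0 0 0 0 0 0 0; 0 0 0 0 0 0 0; 0 0 0 0 0 0 0; 0 0 0 0 0 0 0; 0 0 0 0 0 0 0; 0 0 0 0 0 0 0"
}}

```text
t: 28.0
eef_pos: [0.6185, -0.1001, 0.1401]
tool_rot: [0.001, 0.738, 0.675, 0.0]
contact_force: [0.1, 0.3, -0.8]
gripper_width: 0.177
```

Run:
```python
from h import *
st()
```

```text
t 28.0 pos [ 618.5 -100.1  140.1] F [ 0.14  0.28 -0.85] M [0.03 0.05 0.01] g 0.177 jaw yaw -5.09 z [ 1.4e-03 -1.0e-04 -1.0e+00] q [-0.36  0.55  0.59  1.79 -0.38  0.91  0.3 ]
```

Emit:
{"fn": "move_arm", "kwargs": {
  "increments": "0 0 0 0.6 0 0 0; 0 0 0 0.8 0 0 0; 0 0 0 0.8 0 0 0; 0 0 0 0.8 0 0 0; 0 0 0 0.8 0 0 0; 0 0 0 0.8 0 0 0; 0 0 0 0.4 0 0 0; 0 0 0 0 0 0 0"
}}

```text
t: 29.0
eef_pos: [0.6178, -0.1001, 0.1449]
tool_rot: [-0.0, 0.738, 0.675, 0.0]
contact_force: [-0.0, 0.0, -2.1]
gripper_width: 0.17
```

Run:
```python
from h import *
st(); cap('l')
p,_=load('l','side')
cv2.imwrite('pics/l_crop.png',np.clip(cv2.resize(p[190:260,290:374],(720,600),interpolation=cv2.INTER_CUBIC)*1.5,0,255).astype(np.uint8)[:,:,::-1])
```

```text
t 29.0 pos [ 617.8 -100.1  144.9] F [-0.01  0.04 -2.12] M [ 0.01 -0.01 -0.01] g 0.17 jaw yaw -5.1 z [ 0.  0. -1.] q [-0.37  0.55  0.59  1.79 -0.37  0.92  0.3 ]
```

View pics/l_crop.png

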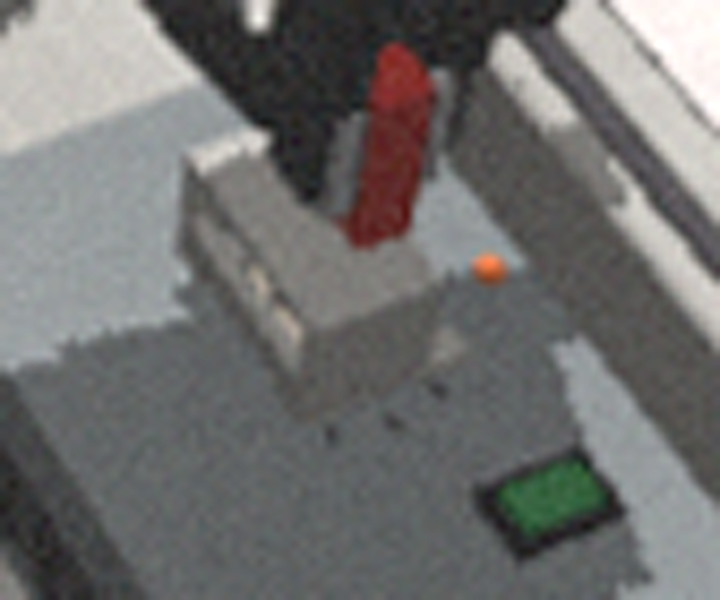

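Emit:
{"fn": "move_arm", "kwargs": {
  "increments": "0 0 0 0.8 0 0 0; 0 0 0 1.3 0 0 0; 0 0 0 1.5 0 0 0; 0 0 0 1.8 0 0 0; 0 0 0 2 0 0 0; 0 0 0 2.5 0 0 0; 0 0 0 3 0 0 0; 0 0 0 3 0 0 0"
}}

```text
t: 30.1
eef_pos: [0.6178, -0.1001, 0.1611]
tool_rot: [0.0, 0.738, 0.675, 0.0]
contact_force: [-0.4, -0.2, -1.4]
gripper_width: 0.179
```

Emit:
{"fn": "move_arm", "kwargs": {
  "increments": "0 0 0 3 0 0 0; 0 0 0 3 0 0 0; 0 0 0 3 0 0 0; 0 0 0 3 0 0 0; 0 0 0 2 0 0 0; 0 0 0 1 0 0 0; 0 0 0 0 0 0 0; 0 0 0 0 0 0 0"
}}

```text
t: 31.1
eef_pos: [0.6177, -0.1001, 0.1757]
tool_rot: [-0.0, 0.738, 0.675, -0.0]
contact_force: [0.1, -0.5, -1.1]
gripper_width: 0.176
```

Run:
```python
from h import *
st(); cap('m')
p,_=load('m','side')
cv2.imwrite('pics/m_crop.png',np.clip(cv2.resize(p[170:260,280:388],(720,600),interpolation=cv2.INTER_CUBIC)*1.5,0,255).astype(np.uint8)[:,:,::-1])
```

```text
t 31.1 pos [ 617.7 -100.1  175.7] F [ 0.11 -0.48 -1.08] M [-0.04 -0.02 -0.03] g 0.176 jaw yaw -5.1 z [-2.e-04  0.e+00 -1.e+00] q [-0.38  0.51  0.61  1.76 -0.35  0.97  0.28]
```

View pics/m_crop.png

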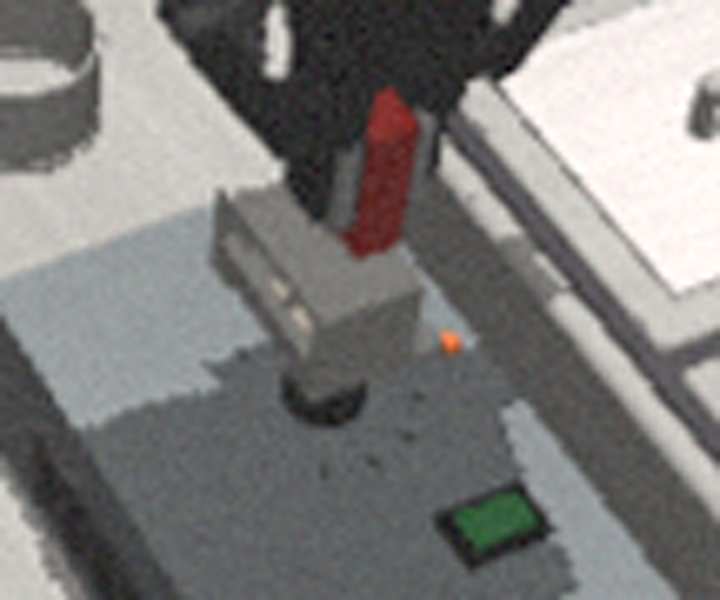

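The collar on the white shaft is bare (crop (325,400)) and the knob is still on the toes behind the stop. Carrying it gently to the pan.

Emit:
{"fn": "move_arm", "kwargs": {
  "increments": "0 -0.8 1.8 0 0 0 0; 0 -1.6 3.7 0 0 0 0; 0 -2.4 5.5 0 0 0 0; 0 -3.6 8.2 0 0 0 0; 0 -4.8 11 0 0 0 0; 0 -6 13.7 0 0 0 0; 0 -6.8 15.6 0 0 0 0; 0 -7.2 16.5 0 0 0 0"
}}

```text
t: 32.2
eef_pos: [0.584, -0.0227, 0.1758]
tool_rot: [-0.0, 0.738, 0.675, 0.0]
contact_force: [-0.1, 1.1, -1.0]
gripper_width: 0.177
```

Emit:
{"fn": "move_arm", "kwargs": {
  "increments": "0 -7.2 16.5 0 0 0 0.01; 0 -7.2 16.5 0 0 0 0.02; 0 -7.2 16.5 0 0 0 0.02; 0 -7.2 16.5 0 0 0 0.02; 0 -7.2 16.5 0 0 0 0.02; 0 -7.2 16.5 0 0 0 0.02; 0 -7.2 16.5 0 0 0 0.02; 0 -7.2 16.5 0 0 0 0.02"
}}

```text
t: 33.2
eef_pos: [0.5266, 0.1091, 0.1758]
tool_rot: [0.0, 0.685, 0.729, 0.0]
contact_force: [1.4, -0.1, -1.3]
gripper_width: 0.176
```

Emit:
{"fn": "move_arm", "kwargs": {
  "increments": "0 -7.2 16.5 -2 0 0 0.02; 0 -7.2 16.5 -4 0 0 0.02; 0 -7.2 16.5 -6 0 0 0.02; 0 -7.2 16.5 -8 0 0 0.02; 0 -7.2 16.5 -8 0 0 0.02; 0 -7.2 16.5 -8 0 0 0.016; 0 -7.2 16.5 -6 0 0 0.01; 0 -7.2 16.5 -4 0 0 0"
}}

```text
t: 34.2
eef_pos: [0.4689, 0.2409, 0.1293]
tool_rot: [-0.0, 0.638, 0.77, -0.0]
contact_force: [-0.5, 0.2, -0.5]
gripper_width: 0.176
```

Emit:
{"fn": "move_arm", "kwargs": {
  "increments": "0 -7.2 16.5 0 0 0 0; 0 -5.8 13 0 0 0 0; 0 -4.6 10.3 0 0 0 0; 0 -3.6 8.2 0 0 0 0; 0 -2.8 6.4 0 0 0 0; 0 -2.2 4.8 0 0 0 0; 0 -1.6 3.7 0 0 0 0; 0 -1.5 2.2 0 0 0 0"
}}

```text
t: 35.2
eef_pos: [0.4401, 0.3051, 0.1298]
tool_rot: [0.0, 0.638, 0.77, 0.0]
contact_force: [-0.3, -0.7, -1.3]
gripper_width: 0.179
```

Run:
```python
from h import *
st(); cap('n')
p,_=load('n','side')
cv2.imwrite('pics/n_crop.png',np.clip(cv2.resize(p[90:230,90:258],(720,600),interpolation=cv2.INTER_CUBIC)*1.5,0,255).astype(np.uint8)[:,:,::-1])
```

```text
t 35.2 pos [440.1 305.1 129.8] F [-0.3  -0.71 -1.27] M [-0.01 -0.03  0.02] g 0.179 jaw yaw 10.7 z [ 1.e-04 -0.e+00 -1.e+00] q [-1.1   0.41  0.47  2.01 -0.26  0.79 -0.29]
```

View pics/n_crop.png

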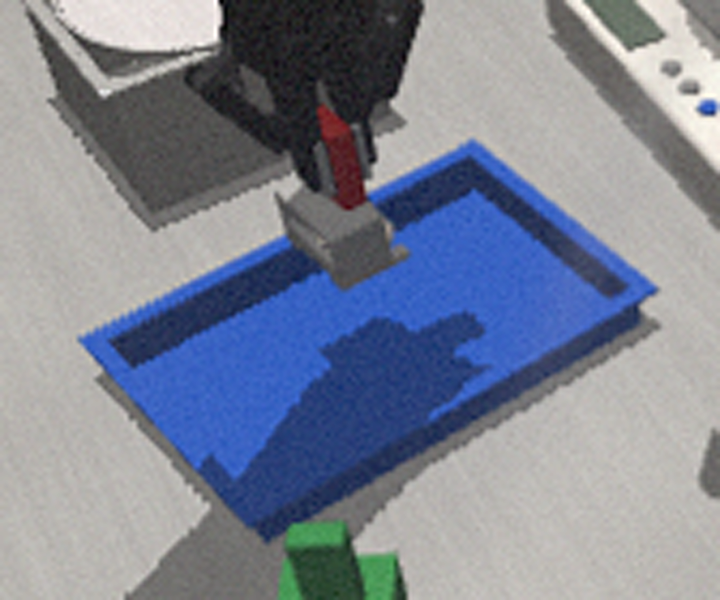

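Emit:
{"fn": "move_arm", "kwargs": {
  "increments": "0 0 0 -5 0 0 0; 0 0 0 -10 0 0 0; 0 0 0 -14 0 0 0; 0 0 0 -15 0 0 0; 0 0 0 -13 0 0 0; 0 0 0 -10 0 0 0; 0 0 0 -6 0 0 0; 0 0 0 -3 0 0 0"
}}

```text
t: 36.3
eef_pos: [0.4402, 0.305, 0.0535]
tool_rot: [0.0, 0.638, 0.77, -0.0]
contact_force: [-0.6, -0.6, -1.5]
gripper_width: 0.177
```

Emit:
{"fn": "move_arm", "kwargs": {
  "increments": "0 0 0 -1.5 0 0 0; 0 0 0 -1 0 0 0; 0 0 0 -0.5 0 0 0; 0 0 0 -0.5 0 0 0; 0 0 0 0 0 0 0; 0 0 0 0 0 0 0; 0 0 0 0 0 0 0; 0 0 0 0 0 0 0"
}}

```text
t: 37.3
eef_pos: [0.4401, 0.305, 0.0503]
tool_rot: [0.0, 0.638, 0.77, 0.0]
contact_force: [-0.1, 0.3, -2.2]
gripper_width: 0.179
```

Run:
```python
from h import *
st()
```

```text
t 37.3 pos [440.1 305.   50.3] F [-0.07  0.3  -2.17] M [0.03 0.01 0.01] g 0.179 jaw yaw 10.71 z [ 0.  0. -1.] q [-1.04  0.53  0.4   2.05 -0.34  0.63 -0.22]
```

Emit:
{"fn": "move_arm", "kwargs": {
  "increments": "0 0 0 -0.4 0 0 0; 0 0 0 -0.3 0 0 0; 0 0 0 0 0 0 0; 0 0 0 -0.3 0 0 0; 0 0 0 0 0 0 0; 0 0 0 0 0 0 0; 0 0 0 0 0 0 0; 0 0 0 0 0 0 0"
}}

```text
t: 38.3
eef_pos: [0.4402, 0.305, 0.0494]
tool_rot: [0.0, 0.638, 0.77, 0.0]
contact_force: [-0.5, -0.4, 2.4]
gripper_width: 0.175
```

Run:
```python
from h import *
st()
```

```text
t 38.3 pos [440.2 305.   49.4] F [-0.45 -0.44  2.4 ] M [-0.13  0.23 -0.01] g 0.175 jaw yaw 10.71 z [ 0.  0. -1.] q [-1.04  0.53  0.4   2.05 -0.35  0.62 -0.21]
```

Emit:
{"fn": "move_arm", "kwargs": {
  "increments": "0.22 0 0 0 0 0 0; 0.25 0 0 0 0 0 0; 0.3 0 0 0 0 0 0; 0.4 0 0 0 0 0 0; 0.5 0 0 0 0 0 0; 0.6 0 0 0 0 0 0; 0.6 0 0 0 0 0 0; 0.6 0 0 0 0 0 0",
  "newtons": 20
}}

```text
t: 39.3
eef_pos: [0.4401, 0.305, 0.0493]
tool_rot: [-0.0, 0.638, 0.77, 0.0]
contact_force: [0.2, -0.9, 1.0]
gripper_width: 0.599
```

Run:
```python
from h import *
st(); cap('o')
p,_=load('o','side')
cv2.imwrite('pics/o_crop.png',np.clip(cv2.resize(p[110:210,120:240],(720,600),interpolation=cv2.INTER_CUBIC)*1.5,0,255).astype(np.uint8)[:,:,::-1])
```

```text
t 39.3 pos [440.1 305.   49.3] F [ 0.19 -0.86  0.96] M [ 0.02  0.05 -0.01] g 0.599 jaw yaw 10.71 z [ 0.  0. -1.] q [-1.04  0.53  0.4   2.05 -0.35  0.62 -0.21]
```

View pics/o_crop.png

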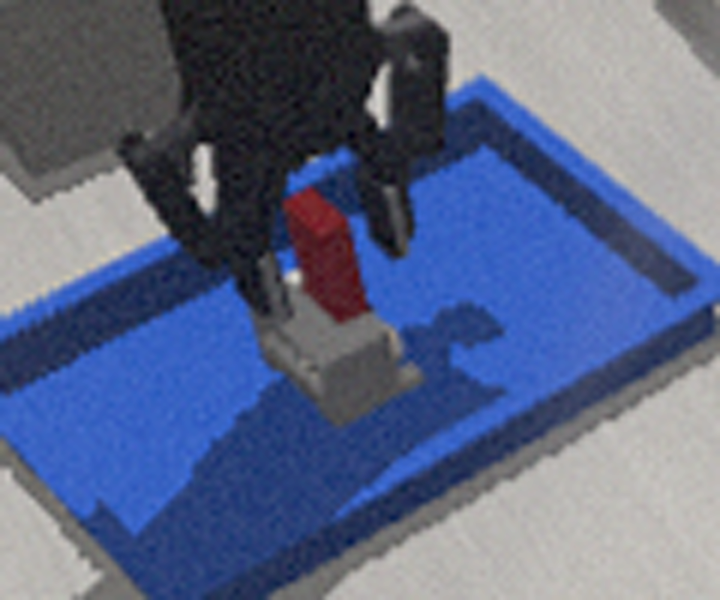

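Released; the puller is standing in the pan with the jaws clear of it. Retreating straight up, then aside for a final look.

Emit:
{"fn": "move_arm", "kwargs": {
  "increments": "0.6 0 0 5 0 0 0; 0.6 0 0 15 0 0 0; 0.6 0 0 25 0 0 0; 0.6 0 0 30 0 0 0; 0.6 0 0 30 0 0 0; 0.6 0 0 30 0 0 0; 0.6 0 0 25 0 0 0; 0.6 0 0 15 0 0 0"
}}

```text
t: 40.4
eef_pos: [0.4406, 0.3052, 0.2264]
tool_rot: [0.0, 0.638, 0.77, 0.001]
contact_force: [0.1, -0.1, -0.6]
gripper_width: 0.6
```

Emit:
{"fn": "move_arm", "kwargs": {
  "increments": "0.6 0 -15 0 0 0 0; 0.6 0 -25 0 0 0 0; 0.6 0 -35 0 0 0 0; 0.6 0 -35 0 0 0 0; 0.6 0 -35 0 0 0 0; 0.6 0 -25 0 0 0 0; 0.6 0 -15 0 0 0 0; 0.6 0 0 0 0 0 0"
}}

```text
t: 41.4
eef_pos: [0.4396, 0.1185, 0.2239]
tool_rot: [-0.0, 0.639, 0.769, -0.0]
contact_force: [-0.0, 1.3, -0.2]
gripper_width: 0.601
```

Run:
```python
from h import *
st(); cap('p')
p,_=load('p','side');q,_=load('p','top')
im=np.hstack([cv2.resize(p[120:220,120:240],(400,333),interpolation=cv2.INTER_CUBIC),cv2.resize(q[200:300,120:240],(400,333),interpolation=cv2.INTER_CUBIC)])
cv2.imwrite('pics/p_crop.png',np.clip(im*1.5,0,255).astype(np.uint8)[:,:,::-1])
```

```text
t 41.4 pos [439.6 118.5 223.9] F [-0.04  1.27 -0.19] M [ 0.05 -0.07  0.03] g 0.601 jaw yaw 10.57 z [-9.e-04 -2.e-04 -1.e+00] q [-0.98  0.12  0.64  2.1  -0.09  0.95 -0.11]
```

View pics/p_crop.png

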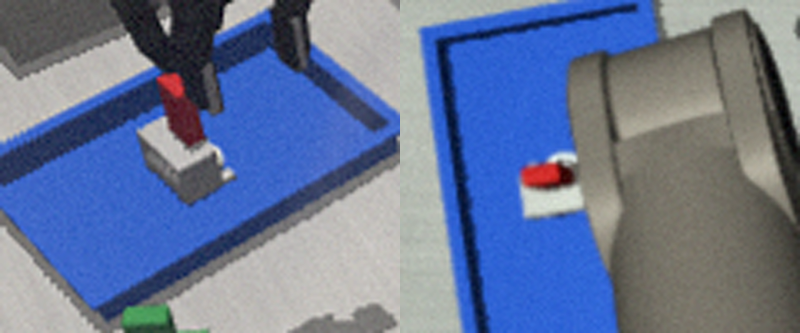

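View pics/p_side.png

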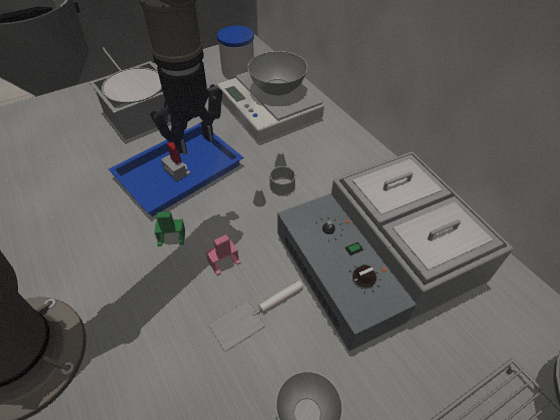

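Run:
```python
from h import *
D=load('p','top')[1];P=load('p','top')[0].astype(int);W=cloud('top',D)
m=(P[:,:,0]>1.8*P[:,:,1])&(P[:,:,0]>60); m[:210]=False;m[300:]=False;m[:,:130]=False;m[:,210:]=False
w=W[m]; c=np.argwhere(m)[:,::-1].mean(0)
print('handle top px',c,'n',m.sum(),'z',np.median(w[:,2]),'at 0.091',onplane('top',c,0.091))
# changes elsewhere
a=load('a','side')[0].astype(int);b=load('p','side')[0].astype(int)
for nm,(x0,y0,x1,y1) in dict(green=(150,205,190,248),pink=(200,230,245,275),noz=(250,145,300,210),brown=(350,262,382,290),spat=(205,275,310,350),bowl=(270,370,345,420)).items():
    print(nm,np.abs(a-b)[y0:y1,x0:x1].mean().round(1),(np.abs(a-b)[y0:y1,x0:x1].sum(2)>90).mean().round(3))
```

```text
handle top px [161.91304348 251.98550725] n 69 z 0.09098780419573772 at 0.091 [[0.44055192 0.30585933 0.091     ]]
green 7.4 0.04
pink 17.2 0.306
noz 7.6 0.0
brown 6.0 0.0
spat 8.6 0.0
bowl 7.4 0.0
```

The side view shows the puller upright in the pan at (175,160), with the white knob between its legs. The white shaft is bare at (329,228). The pink difference is the arm's shadow, as its outline is still at (222,253). Handing in.

Run:
```python
from h import *
print(bot.hand_in())
```

```text
the job is handed in; nothing more can be done
None
```

The white knob is off its shaft and lies on the puller's toes, with the puller standing upright near the centre of the wash pan. I handed the job in at about 41.5 s.

- **Seating:** I slid the toes in along the deck until the back stop bore on the skirt. The last reading before the pull was about 5 N on the stop, friction included, and 3 N on the toes. I then pulled straight up.
- **Side load during the pull:** the sideways force on the stop rose to about 7.6 N partway up. I backed the puller off by a little over 1 mm to relieve it, and the rest of the lift showed no side load.
- **Final checks:**
  - The handle top measured 91 mm above the table, matching 88 mm plus the 3 mm pan floor, and sat within 1 mm of the pan position I aimed for.
  - The pictures show the shaft bare and the knob between the puller's legs. I judged the knob level by eye and did not measure it.
  - The gripper was clear of everything.
- **Bystanders:** before-and-after pictures show the brown knob, nozzles, cutter, spatula and bowl unchanged. The green look-alike differed slightly (4% of its pixels). The pink one differed more (31%). I put the pink difference down to the arm's shadow, as its outline is in the same place; both looked unmoved in the final picture.

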